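# Push the bun tray past the spring stop

### The job

Press the bar of the spring stop down with the fingertips and, while holding it down, push the tray of buns along the dock over the stop. Push it on until it is fully home in its bay, then move the hand away so that the two prongs of the stop spring up behind the tray. Only push the tray, never lift or tip it, and leave the jar, bowl and scraper where they are.

Things in the scene. Friction and masses are not known exactly. Their poses are not given: they have to be found in the camera images.
- dock: Fixed tray dock on the bench: aluminium base 455 x 240 x 4 mm with runners, guides and an end stop. Origin: on the bench, in the middle of the dock's width, level with the stop's two prongs. x: horizontal, the way the tray is pushed in; y: across; z: up. The base reaches from x -270 to +185 mm. Tray home: its centre 81 to 90 mm from here along x, the prongs fully up behind it.
- dock_runners (a point): Point midway between the outer ends of the two white runners (dock x = -200 mm) at the height of their tops, 32 mm above the bench. The tray slides on them: 20 mm wide, centred 78 mm either side of the middle, reaching to dock x = +165 mm. Outside them stand guides of the same length, inner faces 102 mm either side of the middle, tops 46 mm above the bench.
- dock_stop (a point): Middle of the upper edge of the end stop's inner face, dock x = +165 mm, 46 mm above the bench: an upright plate across the dock where the tray's travel ends. The tray's bay lies between the prongs and this plate.
- catch (a joint): How far the spring stop (bar with two prongs, one piece) is down: 0 = fully up, tray blocked; 0.018 m = at its lower end. The tray passes only when it is down more than 10 mm. It moves straight down wherever along the bar it is pressed and springs back when released; the spring gives 1.6 N at the top, 3 N at the bottom.
- catch_bar (a point): Middle of the bar's top face at its outer end (dock x = -265 mm), 28 mm above the bench when up; sinks with the stop. The dark steel bar, 46 mm wide, 5 mm thick, lies along the dock's middle between the runners and on beneath the tray to dock x = +50 mm. From here to the tray it lies open from above. Fingertips may press it anywhere and slide along it.
- catch_prongs (a point): Midway between the two prongs (dock x = 0), at the height of their tops: 42 mm above the bench when up, 10 mm above the runners; sinks with the stop. Each prong is 10 mm thick along x, 12 mm wide, centred 46 mm either side of the middle, so 80 mm are free between them for fingertips on the bar.
- tray: Loose aluminium tray with six knotted buns fixed on it, 150 mm along the dock, 200 mm wide, rim 18 mm high, buns to 25 mm, about 0.75 kg. Origin: centre of its underside, on the runners, 32 mm above the bench; axes as the dock's. Starts between the guides, leading edge 1 to 19 mm short of the prongs. Pushed at the middle of its rear wall (75 mm behind its origin) it slides straight.
- shaker: Clear jar with a steel cap, 52 mm across, 95 mm high, standing on the bench beside the dock. Origin: centre of its underside. Leave alone.
- bowl: Small steel bowl, 90 mm across, 45 mm high, standing on the bench beside the dock. Origin: centre of its underside. Leave alone.
- scraper: White dough scraper with a wooden handle, about 95 x 115 mm, 20 mm high, lying on the bench beyond the dock's end stop. Origin: under the middle of its blade, at bench height. Leave alone.
Mind the look-alikes: they are no part of the job. Of the things like the tray, leave any that is turquoise; of the rest the larger one is meant.

How it is judged:
By the outcome, as a careful person would: the job done as asked, in the order asked, and still so for the second after the job is handed in, with the robot touching nothing.
It also fails if it takes over 40 s, if anything falls off the work surface, if the arm or the gripper's body presses on something with over 40 N, if the wrist force passes 120 N, or if a joint passes its speed limit or range.

### The arm

A 7-joint arm with a two-finger parallel gripper is mounted at the origin on the work surface. World frame = base frame: x ahead of the robot, y to its left, z up, the work surface at z = 0. Lengths are in m, angles in rad, forces in N, time in s.
With the tool pointing down it reaches from about 0.4 to 0.875 m from the base axis. Payload 6.5 kg.
Tool frame: the origin (TCP) lies midway between the tips of the shut fingers; the grasp point (between the pads) lies 19 mm behind it; z points along the fingers, y is the direction in which the jaws open and shut (so a half turn about z gives the same grasp; the last joint's range is limited). The gripper opens to 88 mm and grips with 3 to 60 N. Pads are 18 mm wide; open, the fingers measure 123 mm over their backs; the gripper's body (75 mm by 187 mm) begins 45 mm behind the grasp point.
Start: joints at [1.201, 0.536, -0.004, 1.538, 0.003, 1.067, -0.071], TCP at [0.194, -0.62, 0.239] pointing down, gripper open.
Joint ranges: [-2.7, 2.7], [-0.37, 2.16], [-1.27, 1.26], [0.24, 2.4], [-1.31, 4.45], [0.19, 1.91], [-2.76, 2.76]. Speed limits (rad/s): [2.39, 2.39, 3.14, 3.14, 3.14, 3.14, 3.14].

### API

Orientations are given as a unit quaternion [w, x, y, z].
In Python, from rig import env, camera gives the robot as it stands.
- The arm moves only by the tool apply_moves, never from a script. Its argument "commands" is one flat list of numbers, 6 for each row, row after row: the shift along the tool's x, y, z in cm, then the turn, a rotation vector about the tool's x, y, z in degrees. In form: [x, y, z, ax, ay, az, x, y, z, ax, ay, az, ...]. A call has 1 to 5 rows; each row shifts and turns the commanded pose from where the row before left it, along the tool's axes as they then stand; what a row does not reach is not made up. A row lasts 1/10 s, in which the tool goes at most 50 mm and 8.59 degrees, less where a joint would pass 70% of its speed; a pose out of reach is approached as far as the arm can. A call is refused whole if a number of a shift passes 5 or a number of a turn 8.59, either way. A call with a gripper value outside its range is refused whole. "claw" is the gripper's target within -1 to 1 (fully open at 1, half-way at 0, shut at -1), set as the call begins (left out, the last holds). The fingers move at their own pace and stop on an object; "squeeze" is the grip in N (left out, the last holds). Time passes only in rows, so rows that do not move let the fingers close. It gives the time, the measured TCP pose, the force and the opening at its end, in the units of the state.
- env.get_state(): the state, without advancing time (a new reading comes with each control period).
- camera(name): name is "side" or "top"; returns a dict with "frame" (420x560x3 uint8, blue, green, red), "camera_matrix" (3x3 intrinsics, pixels), "eye" and "attitude" of the camera in the world. Camera axes: x right, y down, z forward; pixel columns grow to the right and rows downward; lengths in m; the calibration is good to about 2 mm. A picture is of the moment at which its call begins. There is no depth.
- env.finish_job(): hands the job in, once; it reports no verdict.
The state is a dict: "clock": time; "q": joint angles; "joint_vel": joint speeds; "effort": joint torques, N m; "tcp_pos": TCP position; "eef_rot": TCP orientation; "wrist_force": force on the tool from outside, world axes, zero at the start; "torque": the same for the moment, N m; "gripper_width": finger opening in m.
Only numpy, scipy, OpenCV 4.12 (cv2) and the standard library are available. Lean on these libraries where they do the work, as an engineer would, in place of code of your own. Each camera call takes 0.05 s, during which the arm holds its last target. There are 200 camera calls.

## Working session

There is one attempt and no reset: what is moved stays moved. The work goes in short steps, Python scripts to look and compute and a tool call to move; the robot and the scene stay as the last step left them, time stands still between calls to the robot, and variables do not carry over. Pictures are saved under pics/ and viewed, about 8 in all and at most 12, crops included, and the job is handed in when it is done.

Besides the shell and the picture viewer there is one more tool, called after "Call:" in YAML: its name, and indented under it one key for each argument. apply_moves: Moves the arm, as the interface text tells. Its arguments: {"type":"object","properties":{"commands":{"type":"array","items":{"type":"number"}},"claw":{"type":"number"},"squeeze":{"type":"number"}},"required":["commands"]}

```bash
mkdir -p pics
python3 - <<'E'
from rig import env,camera
import cv2,json
for n in("top","side"):
    c=camera(n);cv2.imwrite(f"pics/{n}0.png",c["frame"]);print(n,c["camera_matrix"],c["eye"],c["attitude"])
print(env.get_state())
E
```

```text
top [[472.14115091   0.         274.16136741]
 [  0.         472.14115091 209.42167662]
 [  0.           0.           1.        ]] [ 0.33166297 -0.0529273   1.15471269] [-0.04804538  0.7143405  -0.69678623  0.04356892]
side [[483.05406084   0.         280.804957  ]
 [  0.         483.05406084 204.48148043]
 [  0.           0.           1.        ]] [-0.09710102  0.63353941  1.11889894] [ 0.12178669 -0.34893014  0.86938103 -0.32801279]
{'clock': 0.1, 'q': array([ 1.20081466,  0.53702453, -0.00445074,  1.53877287,  0.00262248,
        1.06729495, -0.07123779]), 'joint_vel': array([ 0.00022218, -0.00304096, -0.00155013, -0.00193395, -0.00153663,
       -0.00186354,  0.0003754 ]), 'effort': array([ 2.55513478e-03, -5.72079134e+01,  9.93864611e-01, -2.52235276e+01,
       -5.61339722e-02,  1.34451917e-02,  4.63957235e-05]), 'tcp_pos': array([ 0.19425971, -0.61971777,  0.23796983]), 'eef_rot': array([-7.26421170e-04,  9.88482296e-01,  1.51334704e-01, -1.74196436e-04]), 'wrist_force': array([ 0.22510749,  0.00880533, -0.33282682]), 'torque': array([-0.01717973,  0.02916002, -0.06703236]), 'gripper_width': 0.08797073383678931}
```

View pics/top0.png

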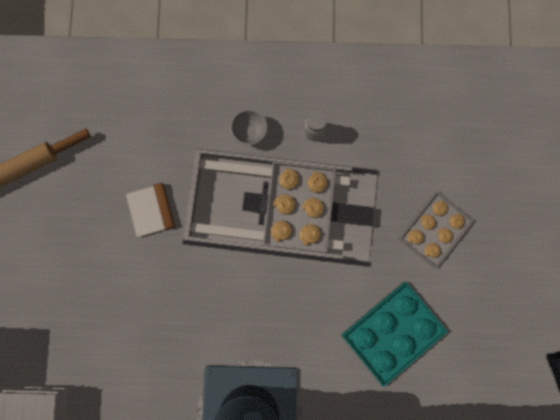

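View pics/side0.png

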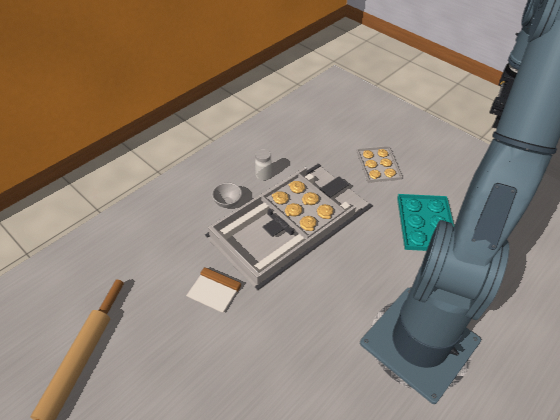

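Top view: the dock lies across the picture, stop at left (~x 192), bar outer end at right (~352,215), and tray at centre (~301,207). Enlarging for points.

Run:
```python
import cv2
a=cv2.imread("pics/top0.png")[140:275,175:390]
a=cv2.convertScaleAbs(a,alpha=1.5)
a=cv2.resize(a,None,fx=3.7,fy=3.7,interpolation=cv2.INTER_CUBIC)
cv2.imwrite("pics/c1.png",a)
```

```text
(no output)
```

View pics/c1.png

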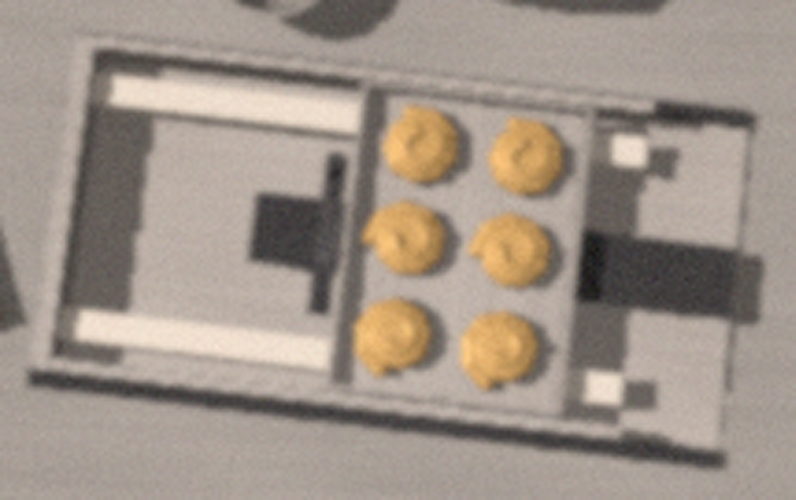

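Crop shows (crop px) runner outer ends at (648,153)/(624,390), inner stop top edge ~(92,52)-(55,355), prong strip (335,170)/(320,295), tray rear edge (592,110)-(568,412), front edge (365,90)-(345,380).

```bash
cat > h.py <<'E'
import numpy as np,cv2
from scipy.spatial.transform import Rotation as R
K=np.array([[472.14115091,0,274.16136741],[0,472.14115091,209.42167662],[0,0,1]])
eye=np.array([0.33166297,-0.0529273,1.15471269]);att=[-0.04804538,0.7143405,-0.69678623,0.04356892]
M=R.from_quat(np.roll(att,-1)).as_matrix()
def w(p,z):
    d=M@np.linalg.inv(K)@[*p,1]; return eye+d*(z-eye[2])/d[2]
def c(x,y,z): return w((x/3.7+175,y/3.7+140),z)
def px(P,K=K,M=M,eye=eye):
    v=K@(M.T@(np.array(P)-eye)); return v[:2]/v[2]
E
python3 - <<'E'
from h import *
for n,a in dict(runU=(648,153,.032),runL=(624,390,.032),stopU=(92,52,.046),stopL=(55,355,.046),prU=(337,170,.042),prL=(320,295,.042),rearU=(592,110,.05),rearL=(568,412,.05),frU=(372,90,.05),frL=(345,380,.05),barU=(740,250,.028),barL=(733,318,.028)).items(): print(n,c(*a).round(4))
rm=(c(648,153,.032)+c(624,390,.032))/2; sm=(c(92,52,.046)+c(55,355,.046))/2
d=(sm-rm)[:2];print(rm,sm,np.linalg.norm(d),np.degrees(np.arctan2(d[1],d[0])))
u=d/np.linalg.norm(d);print("origin",rm[:2]+.2*u, sm[:2]-.165*u)
o=rm[:2]+.2*u
for n,a in dict(prU=(337,170,.042),prL=(320,295,.042),rearU=(592,110,.05),rearL=(568,412,.05),frU=(372,90,.05),frL=(345,380,.05)).items():
  p=c(*a)[:2]-o; print(n,p@u,p@[-u[1],u[0]])
E
```

```text
runU [ 0.5508 -0.2257  0.032 ]
runL [ 0.3959 -0.211   0.032 ]
stopU [0.6061 0.1381 0.046 ]
stopL [0.4083 0.1526 0.046 ]
prU [ 0.5328 -0.0233  0.042 ]
prL [ 0.4513 -0.0146  0.042 ]
rearU [ 0.5746 -0.1867  0.05  ]
rearL [ 0.3802 -0.1733  0.05  ]
frU [ 0.5843 -0.0447  0.05  ]
frL [ 0.3968 -0.0322  0.05  ]
barU [ 0.4889 -0.2863  0.028 ]
barL [ 0.4444 -0.2817  0.028 ]
[ 0.47335931 -0.21830573  0.032     ] [0.50720535 0.14535972 0.046     ] 0.36523706239187353 84.68284660593669
origin [ 0.49189305 -0.01916633] [ 0.49191502 -0.01893028]
prU -0.00030758513704049243 -0.04110588410174842
prL 0.0007625332550400154 0.04086376080298532
rearU -0.15916271692374243 -0.09785556038233846
rearL -0.16378236629436582 0.09696620929647837
frU -0.016815131176809925 -0.0943896117400136
frL -0.02182886699489385 0.09346356020095821
```

Call:
apply_moves:
  commands: [0,0,0,0,0,-8.4,0,0,0,0,0,-8.4,0,0,0,0,0,-8.4,0,0,0,0,0,-8.4,0,0,0,0,0,-8.4]
  claw: -1
  squeeze: 20

```text
clock: 0.6
tcp_pos: [0.1943, -0.6199, 0.2382]
eef_rot: [-0.001, 0.867, 0.498, 0.0]
wrist_force: [0.1, 0.5, -0.3]
gripper_width: 0.0504
```

Call:
apply_moves:
  commands: [0,0,0,0,0,-8.4,0,0,0,0,0,-8.4,0,0,0,0,0,-8.4,0,0,0,0,0,0,0,0,0,0,0,0]

```text
clock: 1.1
tcp_pos: [0.1942, -0.6201, 0.2384]
eef_rot: [-0.0, 0.741, 0.672, 0.0]
wrist_force: [0.6, 0.2, 0.1]
gripper_width: 0.01
```

```bash
cat >> h.py <<'E'
o=np.array([.4919,-.019]);th=np.radians(84.68);u=np.array([np.cos(th),np.sin(th)]);v=np.array([-u[1],u[0]])
def rep(env):
    s=env.get_state();T=R.from_quat(np.roll(s["eef_rot"],-1)).as_matrix();p=s["tcp_pos"]
    e=p[:2]-o
    print("t",s["clock"],"dock",(e@u).round(4),(e@v).round(4),"z",p[2].round(4),"xaxis yaw",np.degrees(np.arctan2(T[1,0],T[0,0])).round(2),"zaxis",T[:,2].round(3),"F dock",(s["wrist_force"][:2]@u).round(2),(s["wrist_force"][:2]@v).round(2),s["wrist_force"][2].round(2),"w",s["gripper_width"],"q",s["q"].round(2))
E
python3 -c "
from h import *
from rig import env
rep(env)"
```

```text
t 1.1 dock -0.6261 0.2407 z 0.2384 xaxis yaw 84.37 zaxis [-0.     0.001 -1.   ] F dock 0.29 -0.6 0.06 w 0.009988322865809869 q [ 1.38  0.55 -0.26  1.53  0.16  1.08  0.98]
```

Call:
apply_moves:
  commands: [4,2.4,0,0,0,-0.3,4,2.4,0,0,0,0,4,2.4,0,0,0,0,4,2.4,0,0,0,0,4,2.4,0,0,0,0]

```text
clock: 1.6
tcp_pos: [0.3328, -0.4302, 0.2388]
eef_rot: [0.0, 0.739, 0.674, -0.0]
wrist_force: [1.4, -0.8, -1.0]
gripper_width: 0.0006
```

Call:
apply_moves:
  commands: [4,2.4,2,0,0,0,4,2.4,2,0,0,0,4,2.4,2,0,0,0,4,2.4,2,0,0,0,4,2.4,2,0,0,0]

```text
clock: 2.1
tcp_pos: [0.468, -0.2446, 0.1396]
eef_rot: [0.0, 0.739, 0.674, -0.0]
wrist_force: [0.5, -0.4, -0.3]
gripper_width: 0.0009
```

Call:
apply_moves:
  commands: [0,0,0,0,0,0,0,0,0,0,0,0,0,0,0,0,0,0]

```text
clock: 2.4
tcp_pos: [0.4666, -0.2474, 0.1404]
eef_rot: [0.0, 0.739, 0.674, -0.0]
wrist_force: [-0.1, -0.7, 0.1]
gripper_width: 0.0001
```

```bash
python3 -c "
from h import *
from rig import env,camera
rep(env)
cv2.imwrite('pics/t2.png',cv2.convertScaleAbs(cv2.resize(camera('top')['frame'][130:290,170:430],None,fx=3,fy=3),alpha=1.5))
c=camera('side');cv2.imwrite('pics/s2.png',cv2.convertScaleAbs(cv2.resize(c['frame'][130:300,190:400],None,fx=3.5,fy=3.5),alpha=1.4))"
```

```text
t 2.4 dock -0.2298 0.004 z 0.1404 xaxis yaw 84.73 zaxis [-0.    -0.001 -1.   ] F dock -0.74 0.03 0.15 w 0.00011153754953171032 q [ 0.7   0.5  -0.38  1.92  0.26  0.77  0.09]
```

View pics/s2.png

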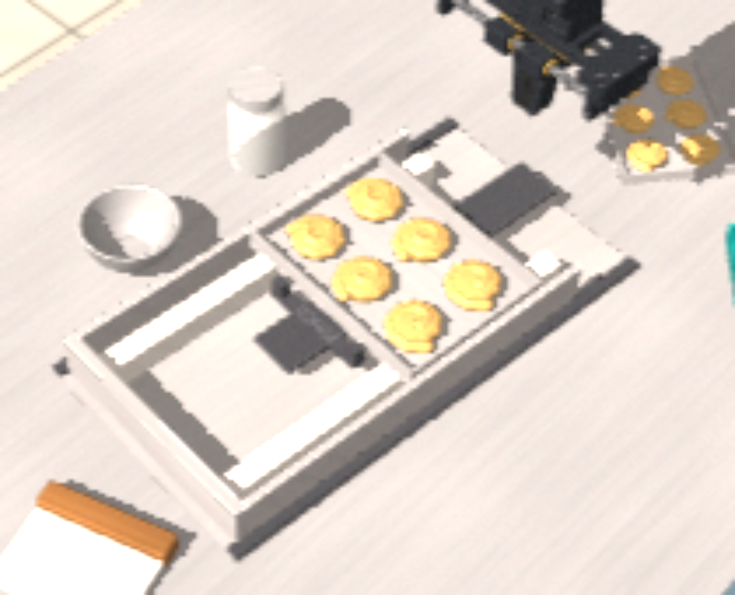

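Side crop: tray still behind the prongs, hand clear above the dock's outer end; checking the finger projection and jar clearance numerically.

```bash
python3 -c "
from h import *
from rig import env,camera
c=camera('side');Ms=R.from_quat(np.roll(c['attitude'],-1)).as_matrix()
f=lambda P:(px(P,c['camera_matrix'],Ms,c['eye'])-[190,130])*3.5
p=env.get_state()['tcp_pos'];print('tcp crop',f(p),'dock origin prong',f([*o,.042]),'bar end',f([*(o-.265*u),.028]))
# jar base in side crop ~ (257,160)
ks=np.linalg.inv(c['camera_matrix'])
for q in((257,160),(130,255)):
  d=Ms@ks@[q[0]/3.5+190,q[1]/3.5+130,1];P=c['eye']-d*c['eye'][2]/d[2];e=P[:2]-o;print(P,e@u,e@v)
"
```

```text
tcp crop [531.23037674 101.84985615] dock origin prong [319.59673442 312.0346329 ] bar end [540.94857116 173.20308902]
[ 0.68060918 -0.13589778  0.        ] -0.09889746242276289 -0.19873483880304743
[0.6783951  0.02448421 0.        ] 0.060588380222708745 -0.1816599741933043
```

View pics/t2.png

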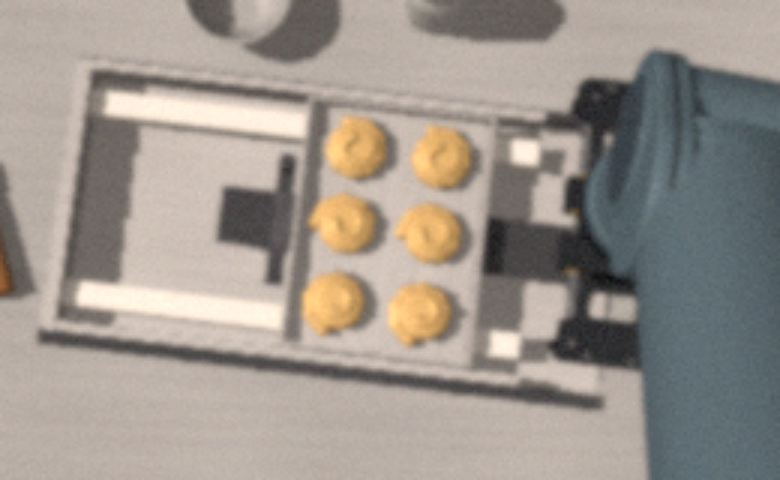

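Top view: hand symmetric about the bar at the outer end. Descend to just above the bar.

Call:
apply_moves:
  commands: [1,0.2,3,0,0,0,1,0.2,3,0,0,0,0.5,0,3,0,0,0,0,0,1.4,0,0,0,0,0,0,0,0,0]

```text
clock: 3.05
tcp_pos: [0.4719, -0.222, 0.035]
eef_rot: [-0.001, 0.738, 0.675, -0.001]
wrist_force: [-0.8, 0.5, 0.8]
gripper_width: 0.0004
```

Call:
apply_moves:
  commands: [0,0,0,0,0,0,0,0,0.5,0,0,0,0,0,0.5,0,0,0,0,0,0,0,0,0,0,0,0,0,0,0]

```text
clock: 3.55
tcp_pos: [0.4739, -0.222, 0.0266]
eef_rot: [0.001, 0.738, 0.675, 0.0]
wrist_force: [-0.6, -1.2, 1.7]
gripper_width: 0.0002
```

```bash
python3 -c "
from h import *
from rig import env,camera
rep(env)"
```

```text
t 3.55 dock -0.2038 -0.0009 z 0.0266 xaxis yaw 84.89 zaxis [ 0.001 -0.001 -1.   ] F dock -1.23 0.48 1.69 w 0.00021922007647772262 q [ 0.58  0.68 -0.29  1.97  0.36  0.54 -0.05]
```

Call:
apply_moves:
  commands: [0,0,0.5,0,0,0,0,0,0.5,0,0,0,0,0,0.3,0,0,0,0,0,0,0,0,0,0,0,0,0,0,0]

```text
clock: 4.05
tcp_pos: [0.4735, -0.2215, 0.0131]
eef_rot: [0.0, 0.738, 0.675, -0.0]
wrist_force: [0.7, -2.1, 2.8]
gripper_width: -0.0
```

```bash
python3 -c "
from h import *
from rig import env,camera
rep(env)
c=camera('side');cv2.imwrite('pics/s3.png',cv2.convertScaleAbs(cv2.resize(c['frame'][130:300,190:400],None,fx=3.5,fy=3.5),alpha=1.4))"
```

```text
t 4.05 dock -0.2034 -0.0004 z 0.0131 xaxis yaw 84.91 zaxis [ 0. -0. -1.] F dock -2.06 -0.94 2.79 w -1.651071465299034e-05 q [ 0.57  0.7  -0.28  1.97  0.37  0.51 -0.06]
```

View pics/s3.png

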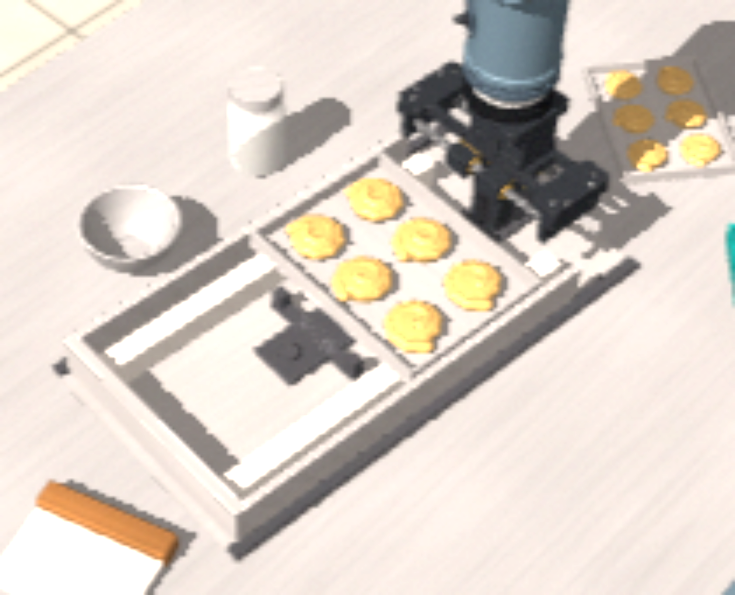

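Prongs have sunk (15 mm down, 2.8 N). Push.

Call:
apply_moves:
  commands: [1,0,0,0,0,0,1,0,0,0,0,0,1,0,0,0,0,0,1,0,0,0,0,0,1,0,0,0,0,0]

```text
clock: 4.6
tcp_pos: [0.4774, -0.1717, 0.0132]
eef_rot: [0.0, 0.738, 0.675, -0.001]
wrist_force: [-0.3, -6.2, 2.8]
gripper_width: 0.0007
```

```bash
python3 -c "
from h import *
from rig import env,camera
rep(env)"
```

```text
t 4.6 dock -0.1534 0.0002 z 0.0132 xaxis yaw 84.9 zaxis [-0.001 -0.001 -1.   ] F dock -6.23 -0.29 2.78 w 0.0007320656826818187 q [ 0.47  0.69 -0.27  2.01  0.37  0.49 -0.16]
```

Call:
apply_moves:
  commands: [1,0,0,0,0,0,1,0,0,0,0,0,1,0,0,0,0,0,1,0,0,0,0,0,1,0,0,0,0,0]

```text
clock: 5.1
tcp_pos: [0.4816, -0.1222, 0.0132]
eef_rot: [0.0, 0.738, 0.675, -0.001]
wrist_force: [-1.0, -7.2, 3.3]
gripper_width: 0.0002
```

```bash
python3 -c "
from h import *
from rig import env,camera
rep(env)
c=camera('side');cv2.imwrite('pics/s4.png',cv2.convertScaleAbs(cv2.resize(c['frame'][130:300,190:400],None,fx=3.5,fy=3.5),alpha=1.4))"
```

```text
t 5.1 dock -0.1037 0.0006 z 0.0132 xaxis yaw 84.88 zaxis [-0.001 -0.002 -1.   ] F dock -7.27 0.28 3.26 w 0.00023226244402169052 q [ 0.36  0.68 -0.26  2.04  0.37  0.47 -0.26]
```

View pics/s4.png

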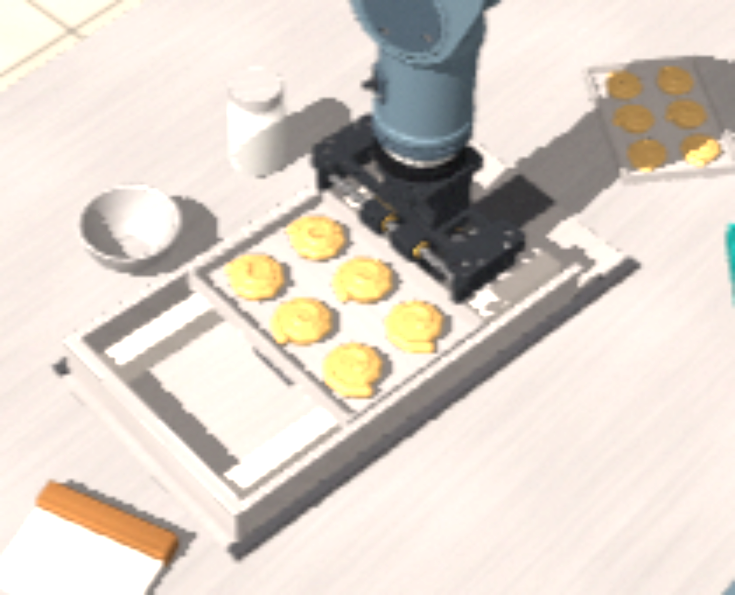

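Tray is sliding straight over the lowered prongs.

Call:
apply_moves:
  commands: [1,0,0,0,0,0,1,0,0,0,0,0,1,0,0,0,0,0,1,0,0,0,0,0,1,0,0,0,0,0]

```text
clock: 5.65
tcp_pos: [0.486, -0.0729, 0.0132]
eef_rot: [0.0, 0.738, 0.675, -0.001]
wrist_force: [-0.4, -7.3, 4.2]
gripper_width: 0.0006
```

Call:
apply_moves:
  commands: [0.6,0,0,0,0,0,0.6,0,0,0,0,0,0.6,0,0,0,0,0,0.6,0,0,0,0,0,0.6,0,0,0,0,0]

```text
clock: 6.15
tcp_pos: [0.4885, -0.0434, 0.0132]
eef_rot: [0.0, 0.738, 0.675, -0.001]
wrist_force: [-1.0, -7.4, 5.3]
gripper_width: 0.0008
```

Call:
apply_moves:
  commands: [0.3,0,0,0,0,0,0.3,0,0,0,0,0,0.3,0,0,0,0,0]

```text
clock: 6.45
tcp_pos: [0.4894, -0.0346, 0.0132]
eef_rot: [0.0, 0.738, 0.675, -0.001]
wrist_force: [0.3, -8.2, 5.8]
gripper_width: 0.0008
```

```bash
python3 -c "
from h import *
from rig import env,camera
rep(env)
c=camera('side');cv2.imwrite('pics/s5.png',cv2.convertScaleAbs(cv2.resize(c['frame'][130:300,190:400],None,fx=3.5,fy=3.5),alpha=1.4))
c=camera('top');cv2.imwrite('pics/t5.png',cv2.convertScaleAbs(cv2.resize(c['frame'][140:275,175:390],None,fx=3.7,fy=3.7),alpha=1.5))"
```

```text
t 6.45 dock -0.0158 0.0011 z 0.0132 xaxis yaw 84.84 zaxis [-0.001 -0.002 -1.   ] F dock -8.11 -1.09 5.81 w 0.0007913593363781156 q [ 0.17  0.67 -0.24  2.06  0.35  0.46 -0.43]
```

View pics/s5.png

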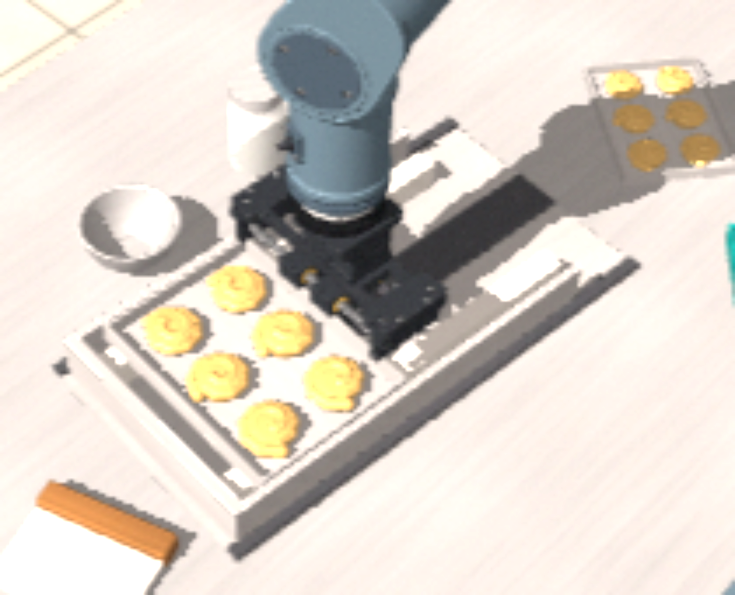

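~15–18 mm short of the stop. Continue slowly, watching force.

Call:
apply_moves:
  commands: [0.3,0,0,0,0,0,0.3,0,0,0,0,0,0.3,0,0,0,0,0,0.2,0,0,0,0,0]

```text
clock: 6.95
tcp_pos: [0.4904, -0.0235, 0.0132]
eef_rot: [0.0, 0.738, 0.675, -0.001]
wrist_force: [-0.7, -6.6, 5.4]
gripper_width: 0.0003
```

Call:
apply_moves:
  commands: [0.15,0,0,0,0,0,0.15,0,0,0,0,0]

```text
clock: 7.15
tcp_pos: [0.4906, -0.0208, 0.0132]
eef_rot: [0.0, 0.738, 0.675, -0.001]
wrist_force: [-0.3, -7.7, 5.4]
gripper_width: 0.0005
```

Call:
apply_moves:
  commands: [0.1,0,0,0,0,0,0.1,0,0,0,0,0]

```text
clock: 7.35
tcp_pos: [0.4907, -0.0188, 0.0132]
eef_rot: [0.0, 0.738, 0.675, -0.001]
wrist_force: [-0.9, -7.6, 5.5]
gripper_width: 0.0003
```

Call:
apply_moves:
  commands: [0.1,0,0,0,0,0,0.1,0,0,0,0,0]

```text
clock: 7.55
tcp_pos: [0.4909, -0.0169, 0.0132]
eef_rot: [0.0, 0.738, 0.674, -0.001]
wrist_force: [-0.8, -7.9, 6.3]
gripper_width: 0.0006
```

```bash
python3 -c "
from h import *
from rig import env,camera
rep(env)
c=camera('side');Ms=R.from_quat(np.roll(c['attitude'],-1)).as_matrix();A=cv2.resize(c['frame'][200:300,200:320],None,fx=6,fy=6,interpolation=cv2.INTER_CUBIC)
cv2.imwrite('pics/s6.png',cv2.convertScaleAbs(A,alpha=1.4))
for x in(.155,.16,.165):print(x,(px([*(o+x*u),.05],c['camera_matrix'],Ms,c['eye'])-[200,200])*6)"
```

```text
t 7.55 dock 0.002 0.0012 z 0.0132 xaxis yaw 84.83 zaxis [-0.002 -0.002 -1.   ] F dock -7.97 0.03 6.28 w 0.0005564503009689354 q [ 0.14  0.67 -0.24  2.05  0.35  0.46 -0.46]
0.155 [231.7558217  275.81562202]
0.16 [223.03799946 281.64613489]
0.165 [214.29074641 287.4963312 ]
```

View pics/s6.png

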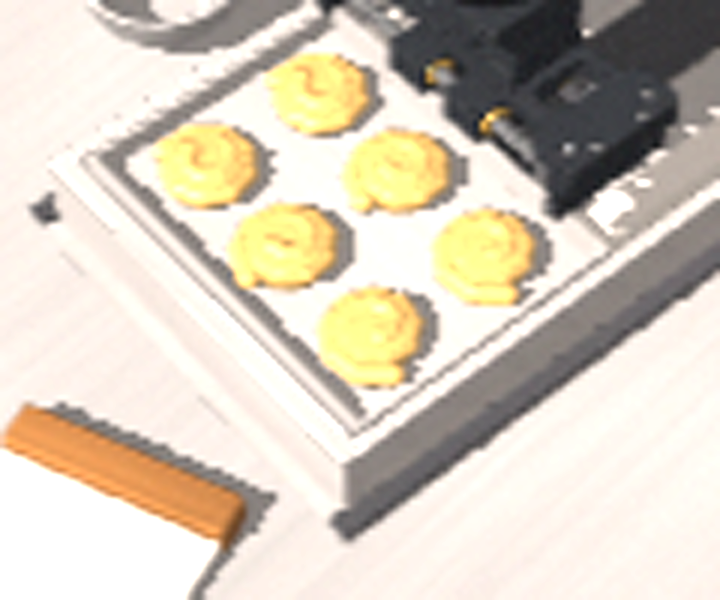

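Only a hair gap to the stop plate remains; push on until the force rises.

Call:
apply_moves:
  commands: [0.1,0,0,0,0,0,0.1,0,0,0,0,0]

```text
clock: 7.8
tcp_pos: [0.4911, -0.015, 0.0132]
eef_rot: [0.0, 0.738, 0.674, -0.001]
wrist_force: [0.0, -7.2, 6.6]
gripper_width: 0.0005
```

Call:
apply_moves:
  commands: [0.1,0,0,0,0,0,0,0,0,0,0,0]

```text
clock: 8.0
tcp_pos: [0.4911, -0.0149, 0.0132]
eef_rot: [0.001, 0.739, 0.674, -0.002]
wrist_force: [-0.6, -10.6, 6.5]
gripper_width: 0.0006
```

Contact with the stop (force up, no advance). Back off along the bar, then up.

Call:
apply_moves:
  commands: [-0.5,0,0,0,0,0,-1,0,0,0,0,0,-1,0,0,0,0,0,0,0,-0.6,0,0,0,0,0,-0.6,0,0,0]

```text
clock: 8.5
tcp_pos: [0.4891, -0.0382, 0.0254]
eef_rot: [-0.0, 0.738, 0.675, -0.001]
wrist_force: [0.0, -1.9, 2.1]
gripper_width: 0.0007
```

Call:
apply_moves:
  commands: [0,0,-1,0,0,0,0,0,-2,0,0,0,-2,0,-3,0,0,0,-4,0,-3,0,0,0,-4,0,-3,0,0,0]

```text
clock: 9.0
tcp_pos: [0.4806, -0.1369, 0.147]
eef_rot: [-0.0, 0.737, 0.676, 0.0]
wrist_force: [0.5, -0.9, 0.3]
gripper_width: 0.0002
```

Call:
apply_moves:
  commands: [-4,0,-3,0,0,0,-4,0,-1,0,0,0,-4,0,0,0,0,0,-3,0,0,0,0,0,0,0,0,0,0,0]

```text
clock: 9.5
tcp_pos: [0.4661, -0.291, 0.1858]
eef_rot: [0.001, 0.74, 0.673, -0.001]
wrist_force: [-0.1, 0.0, -0.7]
gripper_width: 0.0006
```

```bash
python3 -c "
from h import *
from rig import env,camera
rep(env)
c=camera('side');A=cv2.resize(c['frame'][170:300,200:360],None,fx=4.5,fy=4.5,interpolation=cv2.INTER_CUBIC)
cv2.imwrite('pics/s7.png',cv2.convertScaleAbs(A,alpha=1.3))
c=camera('top');cv2.imwrite('pics/t7.png',cv2.convertScaleAbs(cv2.resize(c['frame'][140:275,175:390],None,fx=3.7,fy=3.7,interpolation=cv2.INTER_CUBIC),alpha=1.5))"
```

```text
t 9.5 dock -0.2732 0.0005 z 0.1858 xaxis yaw 84.53 zaxis [-0.    -0.002 -1.   ] F dock 0.01 0.13 -0.69 w 0.0006476327603494829 q [ 0.73  0.45 -0.32  1.84  0.19  0.88  0.22]
```

View pics/s7.png

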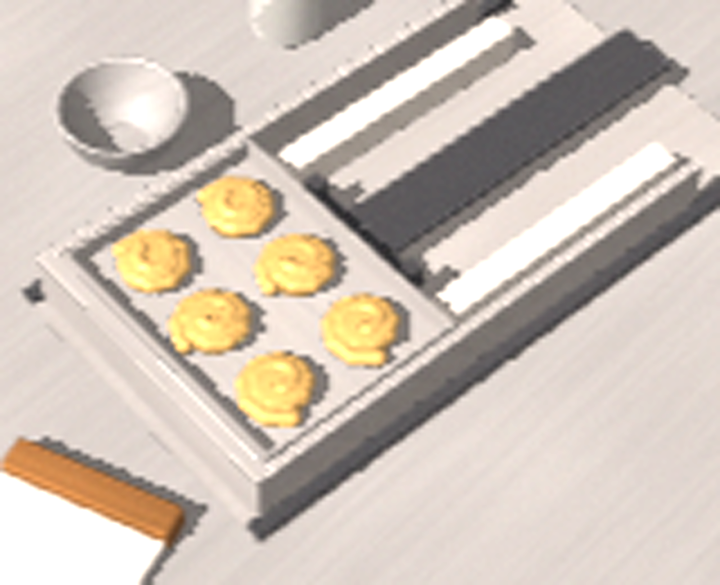

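View pics/t7.png

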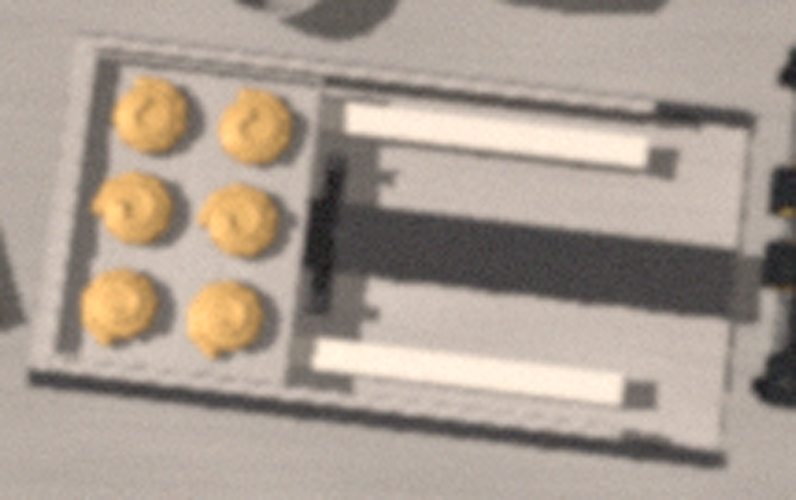

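Both views show the tray against the end stop, with the prongs standing up free behind its rear edge (top crop ~x 337/320, as at the start). The hand is clear.

```bash
python3 -c "
from h import *
from rig import env
for a in((322,80,.05),(290,382,.05)):
  e=c(*a)[:2]-o;print(e@u,e@v)
print(env.finish_job())"
```

```text
0.015895141634803447 -0.09718267727684568
0.012369432724090714 0.09879180629092019
the job is handed in; nothing more can be done
None
```

The tray is home in its bay and the stop's prongs have sprung up behind it. I handed the job in; the robot's clock read 9.5 s.

- **Pressing the stop:** The shut fingertips pressed the bar down about 15 mm. The hand held that height through the whole push.
- **Pushing the tray:** It slid straight along the dock and over the lowered prongs, until the push force rose from about 7–8 N to 10.6 N and the tray stopped moving, which I took as contact with the end stop.
- **Leaving:** I slid the fingertips back about 2.5 cm along the bar, then lifted the hand clear.

**Last checks:** I measured the tray's rear edge at about 12–16 mm past the prong line. That puts its centre at about 89 mm, inside the 81–90 mm home range but near its upper end, with 1–2 mm of picture error. The prongs appeared raised in both camera views, judged by eye. The bowl and scraper look unmoved and the jar was never touched; the last pictures show only its edge. No check failed or disagreed.

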